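# Slide the filter cassette into the air sampler's seat and shut its cover

### The arm

A 6-joint arm with a two-finger parallel gripper is mounted at the origin on the work surface. World frame = base frame: x ahead of the robot, y to its left, z up, the work surface at z = 0. Lengths are in m, angles in rad, forces in N, time in s.
With the tool pointing down it reaches from about 0.35 to 0.875 m from the base axis. Payload 15.5 kg.
Tool frame: the origin (TCP) lies midway between the tips of the shut fingers; the grasp point (between the pads) lies 19 mm behind it; z points along the fingers, y is the line along which they close (so a half turn about z gives the same grasp; the last joint's range is limited). The gripper opens to 85 mm and grips with 20 to 120 N. Pads are 22 mm wide; open, the fingers measure 114 mm over their backs; the gripper's body (76 mm by 85 mm) begins 54 mm behind the grasp point. The pads swing forward as they close: fully open they stand 13 mm farther back than shut.
Start: joints at [-1.274, 0.494, 1.345, -0, 1.302, -0.096], TCP at [0.239, -0.577, 0.231] pointing down, gripper open.
Joint ranges: [-2.91, 2.91], [-0.82, 2.16], [0.22, 2.67], [-1.22, 4.37], [0.12, 2.79], [-3.08, 3.08]. Speed limits (rad/s): [1.89, 1.89, 2.57, 3.01, 3.01, 3.01].

### API

Orientations are given as a unit quaternion [x, y, z, w].
In Python, from cell import get_state, snapshot, finish_job gives the robot as it stands. The module is installed in compiled form; this text tells all that it offers.
- The arm moves only by the tool arm_command, never from a script. Its argument "series" is a list of rows, each an object with "delta_pos": the shift along the world's x, y, z in mm, a list of three; "twist": the turn about the world's z in degrees. In form: [{"delta_pos": [x, y, z], "twist": twist}, ...]. A call has 1 to 5 rows; each row shifts and turns the commanded pose from where the row before left it; what a row does not reach is not made up. A row lasts 1/8 s, in which the tool goes at most 62.5 mm and 10.7 degrees, less where a joint would pass 70% of its speed; a pose out of reach is approached as far as the arm can. A call with a gripper value outside its range is refused whole. "fingers" is the closure, from -1 (fully open) to 1 (shut), so that 0 is half open, set as the call begins (left out, the last holds). The fingers move at their own pace and stop on an object; the grip force is fixed at half the most. Time passes only in rows, so rows that do not move let the fingers close. It gives the time, the measured TCP pose, the force, the opening and the grip force at its end, in the units of the state.
- get_state(): the state, without advancing time (a new reading comes with each control period).
- snapshot(name): name is "scene" or "side" or "wrist"; returns a dict with "image" (400x640x3 uint8, red, green, blue), "fx", "fy", "cx", "cy" (pixels), "R" (3x3) and "t" (3): a world point X has camera coordinates R X + t; the wrist camera has in their place "hand_eye" (4x4, takes a point from camera to tool coordinates, whose origin is the TCP and whose axes are the flange's). Camera axes: x right, y down, z forward; pixel columns grow to the right and rows downward; lengths in m; the calibration is good to about 2 mm. A picture is of the moment at which its call begins: read the wrist's pose just before it. There is no depth.
- finish_job(): hands the job in; it is judged then, once.
The state is a dict: "time_s": time; "joint_positions": joint angles; "joint_velocities": joint speeds; "joint_torque": joint torques, N m; "tcp_pos": TCP position; "tool_rot": TCP orientation; "ft_force": force on the tool from outside, world axes, zero at the start; "wrist_torque": the same for the moment, N m; "width": finger opening in m; "finger_force": force on a finger pad.
Only numpy, scipy, OpenCV 4.12 (cv2) and the standard library are available. Lean on these libraries where they do the work, as an engineer would, in place of code of your own. Each camera call takes 0.05 s, during which the arm holds its last target. There are 200 camera calls.

### The job

Load the air sampler: the filter cassette lying on its black deck is already weighed, so do not pick it up or squeeze it, but nudge it gently along the deck by its edge with a fingertip until it drops flat into the round seat. Then push the hinged grille cover over and fully shut on top of it, and draw the hand clear. Leave everything else where it is, including the red dust cap on the deck and the spare cassette in its dish on the bench.

Things in the scene. Friction and masses are not known exactly. Their poses are not given: they have to be found in the camera images.
- sampler: the air sampler, a black plastic housing fixed to the bench, 180 mm (x) by 310 mm (y). Origin at the centre of its underside, z up. Its flat deck lies 50 mm above the origin and is clear from y = -95 mm to y = +155 mm; a hump with a grille, 40 mm higher than the deck, fills the -y end beyond that.
- seat (a point): centre of the round seat in the deck, at the height of the deck; axes as the sampler's. The seat is a flat-bottomed recess 57 mm across and 7 mm deep with a small chamfer, a grey steel screen for its floor. It lies 55 mm from the sampler's origin along the sampler's y.
- cassette: the loose filter cassette: a flat white disc 53 mm across and 8 mm thick, about 25 g. Origin at the centre of its underside, z up. It starts flat on the deck (origin at deck height), on the hump's side of the seat. Dropped home, its origin is 7 mm below the deck and its top stands 1 mm proud of the deck; nothing holds it there but its own weight.
- cover (a joint): the hinged grille cover, rad: 0 is shut (flat over the seat), 1.57 stands straight up, 2.0 is the stop; opening lifts its free edge up and over towards the sampler's +y. It starts standing open. A stiff hinge: it stays where it is left, and about 1 N at its free edge moves it. Plate 68 mm wide, reaching 72 mm from the hinge axis, 4 mm thick with the axis at mid-thickness, plus a 9 mm tab.
- cover_hinge (a point): middle of the cover's hinge axis, 5 mm above the deck and 36 mm from the seat's centre, on the side away from the hump (+y of the sampler); axes as the sampler's. The axis runs along the sampler's x. From here the shut cover reaches in -y over the seat. The deck beyond the hinge (+y) is bare for 64 mm.
- cover_tab (a point): top face of the orange tab, 22 mm wide, at the middle of the cover's free edge, 76 mm from the hinge axis; 7 mm above the deck when the cover is shut.
- dust_cap: red dust cap, 26 mm across and 18 mm high, standing loose on the deck at the corner of the sampler beyond the hinge (+x, +y of the sampler). Leave it alone.
- petri_dish: clear dish 68 mm across and 14 mm high on the blue mat, with a spare cassette in it. Leave it alone.
- wash_bottle: white bottle with a steel cap, 48 mm across and 95 mm high, on the mat. Leave it alone.
- solder_reel: blue reel of solder lying flat, 60 mm across and 40 mm high, on the mat. Leave it alone.
- screwdriver: yellow-handled screwdriver, 170 mm long, lying on the mat. Leave it alone.
- scissors: orange-handled scissors, about 165 mm long, lying on the mat. Leave it alone.
There are look-alikes about, which are no part of the job. Several things have the shape of the cassette; the one meant has the colours described above.

How it is judged:
By the outcome, as a careful person would: the job done as asked, in the order asked, and still so for the second after the job is handed in, with the robot touching nothing.
It also fails if it takes over 48 s, if anything falls off the work surface, if the arm or the gripper's body presses on something with over 40 N, if the wrist force passes 120 N, or if a joint passes its speed limit or range.

## Working session

There is one attempt and no reset: what is moved stays moved. The work goes in short steps, Python scripts to look and compute and a tool call to move; the robot and the scene stay as the last step left them, time stands still between calls to the robot, and variables do not carry over. Pictures are saved under pics/ and viewed, at most 10 in all, crops included, and the job is handed in when it is done.

Besides the shell and the picture viewer there is one more tool, called after "Emit:" by a JSON object that holds its "method" and its "body", one argument or row to a line. arm_command: Moves the arm, as the interface text tells. Its arguments: {"type":"object","properties":{"series":{"type":"array","items":{"type":"object","properties":{"delta_pos":{"type":"array","items":{"type":"number"}},"twist":{"type":"number"}}}},"fingers":{"type":"number"}},"required":["series"]}

```bash
mkdir -p pics
cat > h.py <<'E'
import numpy as np, cv2
from cell import get_state, snapshot
def save(n,img): cv2.imwrite('pics/'+n+'.png',img[:,:,::-1])
def ray(s,uv):
    d=s['R'].T@np.array([(uv[0]-s['cx'])/s['fx'],(uv[1]-s['cy'])/s['fy'],1.]); return -s['R'].T@s['t'],d
def onz(s,uv,z):
    o,d=ray(s,uv); return o+d*(z-o[2])/d[2]
def proj(s,X):
    c=s['R']@np.array(X)+s['t']; return np.array([s['fx']*c[0]/c[2]+s['cx'],s['fy']*c[1]/c[2]+s['cy']])
E
python3 - <<'E'
from h import *
import pickle
d={n:snapshot(n) for n in('scene','side')}
pickle.dump(d,open('a.pkl','wb'))
for n in d:
    s=d[n]; save(n,s['image']); print(n,-s['R'].T@s['t'],s['R'][2],s['fx'])
st=get_state(); print(st['tcp_pos'],st['tool_rot'],st['time_s'])
E
```

```text
scene [ 1.17442918 -0.31388416  0.72043855] [-0.67164398  0.32953822 -0.66355024] 384.65446789936243
side [0.18190949 0.70462723 0.63985237] [ 0.37568134 -0.71263931 -0.59245991] 378.39923297606265
[ 0.23914837 -0.57706076  0.23073792] [ 9.80771671e-01  1.95157825e-01 -6.08366582e-05 -5.90727880e-04] 0.1
```

View pics/scene.png

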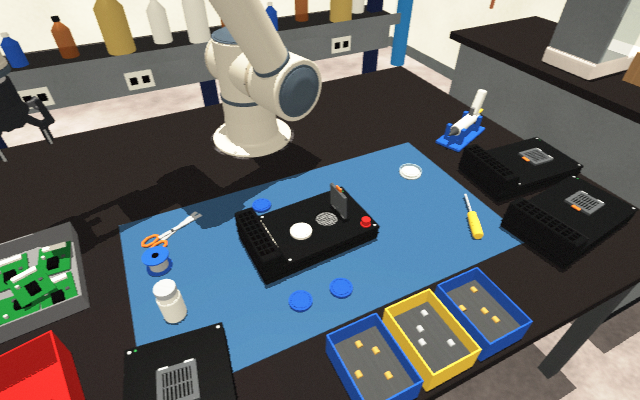

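View pics/side.png

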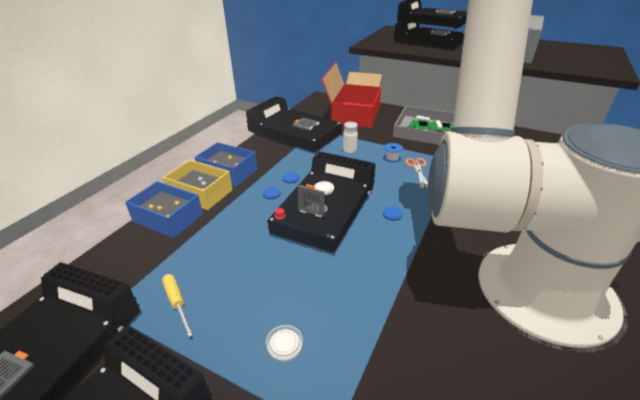

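The scene view shows the sampler at about (305,230) with the white cassette on its deck at (301,231). The grey seat is at (326,218), the open cover at (338,200) and the red cap at (366,222).

Candidates for the cassette (scene pixels):
- White disc on the deck (301,231). This is my choice: it is white, on the deck, on the hump side of the seat.
- Spare in the dish (410,171).
- Blue discs (262,205), (300,300) and (341,288).

The side view shows the cassette at (324,187), partly behind the cover at (312,203).

Run:
```python
from h import *
import pickle
d=pickle.load(open('a.pkl','rb'))
s=d['scene'];im=s['image'];hsv=cv2.cvtColor(im,cv2.COLOR_RGB2HSV)
def blobs(m,x0,x1,y0,y1,mn=20):
    k=np.zeros_like(m);k[y0:y1,x0:x1]=m[y0:y1,x0:x1]
    n,l,st,c=cv2.connectedComponentsWithStats(k)
    return [(c[i],st[i]) for i in range(1,n) if st[i,4]>=mn]
w=((hsv[...,1]<60)&(hsv[...,2]>170)).astype(np.uint8)
red=(((hsv[...,0]<5)|(hsv[...,0]>174))&(hsv[...,1]>150)&(hsv[...,2]>80)).astype(np.uint8)
gr=((hsv[...,1]<60)&(hsv[...,2]>70)&(hsv[...,2]<170)).astype(np.uint8)
for c,st in blobs(w,230,390,180,280,8): print('white',c,st,onz(s,c,.057))
for c,st in blobs(red,230,390,180,280): print('red',c,st,onz(s,c,.06))
for c,st in blobs(gr,230,390,180,280,8): print('grey',c,st,onz(s,c,.05))
# near deck outline: dark region
t=d['side'];h2=cv2.cvtColor(t['image'],cv2.COLOR_RGB2HSV)
red2=(((h2[...,0]<5)|(h2[...,0]>174))&(h2[...,1]>150)&(h2[...,2]>80)).astype(np.uint8)
for c,st in blobs(red2,250,390,180,250): print('red2',c,st,onz(t,c,.06))
a=cv2.resize(im[175:285,225:390],None,fx=4.8,fy=4.8,interpolation=cv2.INTER_CUBIC); a=a[:528]
b=cv2.resize(t['image'][145:255,260:385],None,fx=4.8,fy=4.8,interpolation=cv2.INTER_CUBIC)
save('cropA',a);save('cropB',b)
```

```text
white [329.     215.1875] [324 214  11   4  16] [0.5448353  0.02596296 0.057     ]
white [331.     221.0625] [327 218   8   6  16] [0.56615573 0.02056221 0.057     ]
white [300.59800664 230.62458472] [290 222  22  18 301] [ 0.56350502 -0.06126551  0.057     ]
red [365.25454545 221.53636364] [360 216  11  12 110] [0.60770084 0.09455133 0.06      ]
grey [338.24074074 191.2037037 ] [331 183  16  16  54] [0.46319625 0.09688118 0.05      ]
grey [334.83333333 206.5       ] [332 205   7   4  12] [0.51511336 0.05871208 0.05      ]
grey [325.86440678 218.64971751] [315 212  23  14 177] [0.54617031 0.01647837 0.05      ]
grey [342.3 216.1] [341 214   4   5  10] [0.55616096 0.05850841 0.05      ]
grey [263.69230769 225.15384615] [262 223   5   5  13] [ 0.49919091 -0.13331352  0.05      ]
grey [270.11764706 235.29411765] [267 232   7   7  17] [ 0.53917228 -0.13143873  0.05      ]
grey [291.625 236.   ] [290 234   5   5   8] [ 0.56423277 -0.08557664  0.05      ]
red2 [279.47474747 213.70707071] [274 208  11  12  99] [0.60694011 0.09492597 0.06      ]
```

View pics/cropA.png

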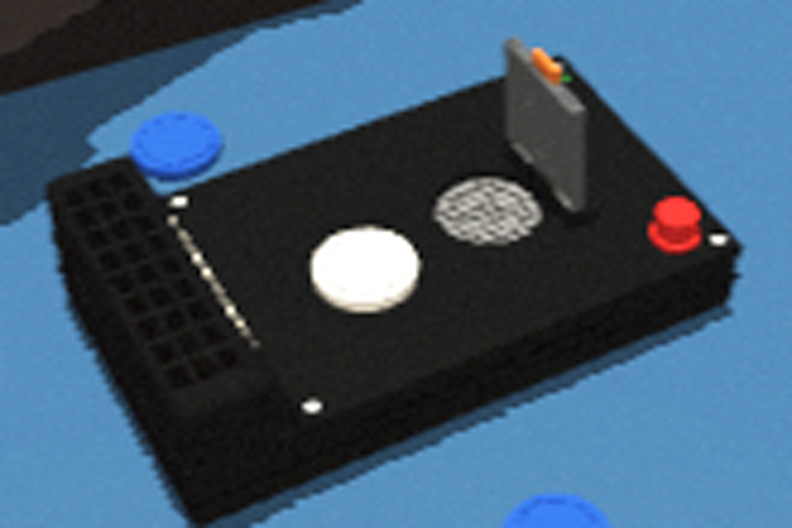

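The crop confirms the choice: white disc on the deck at crop (365,268), grey seat at (489,211). Deck corner screws are at crop (178,201), (312,407) and (718,240). Next I compute the sampler frame.

Run:
```python
from h import *
import pickle
d=pickle.load(open('a.pkl','rb'));s=d['scene']
P=lambda u,v,z=.05: onz(s,(225+u/4.8-.4,175+v/4.8-.4),z)[:2]
a,b,c=P(178,201),P(312,407),P(718,240)
print('screws',a,b,c,np.linalg.norm(b-a),np.linalg.norm(c-b))
X=b-a;Y=c-b;print('yawX',np.degrees(np.arctan2(X[1],X[0])),'yawY-90',np.degrees(np.arctan2(Y[1],Y[0]))-90)
print('seat',P(489,211),'seat floor',P(489,211,.043),'cass',P(365,268,.055))
print('corner +x+y',P(742,247))
print('tab',[P(547,66,z) for z in (.12,.13,.135)])
m=P(545,180); print('cover base',P(508,148),P(578,208))
```

```text
screws [ 0.46704962 -0.12700348] [ 0.63014366 -0.11876406] [0.61836738 0.11498856] 0.16330203544795616 0.23404906485251067
yawX 2.892092552928212 yawY-90 2.88407959742149
seat [0.54654986 0.01802328] seat floor [0.53999422 0.0214887 ] cass [ 0.56111128 -0.06013994]
corner +x+y [0.62823332 0.12336242]
tab [array([0.52794648, 0.06001908]), array([0.53871332, 0.05379191]), array([0.54409674, 0.05067832])]
cover base [0.50627824 0.05028188] [0.56518675 0.06141863]
```

Emit:
{"method": "arm_command", "body": {
  "series": [
    {"delta_pos": [33, 47, 0], "twist": 8},
    {"delta_pos": [33, 47, 0], "twist": 8},
    {"delta_pos": [33, 47, 0], "twist": 8},
    {"delta_pos": [33, 47, 0], "twist": 8},
    {"delta_pos": [33, 47, 0], "twist": 8}
  ],
  "fingers": 0.5
}}

```text
time_s: 0.72
tcp_pos: [0.4049, -0.3407, 0.2311]
tool_rot: [0.854, 0.521, -0.0, -0.0]
ft_force: [0.6, -0.7, -0.3]
width: 0.0216
finger_force: 0.0
```

Emit:
{"method": "arm_command", "body": {
  "series": [
    {"delta_pos": [33, 47, 0], "twist": 8},
    {"delta_pos": [33, 47, 0], "twist": 8},
    {"delta_pos": [33, 47, 0], "twist": 8},
    {"delta_pos": [33, 47, 0], "twist": 8},
    {"delta_pos": [33, 47, 0], "twist": 7.4}
  ]
}}

```text
time_s: 1.35
tcp_pos: [0.57, -0.1056, 0.2311]
tool_rot: [0.628, 0.778, -0.0, -0.0]
ft_force: [1.0, -0.2, 0.7]
width: 0.0214
finger_force: 0.0
```

Emit:
{"method": "arm_command", "body": {
  "series": [
    {"delta_pos": [0, 0, 0], "twist": 0}
  ]
}}

```text
time_s: 1.48
tcp_pos: [0.5707, -0.1042, 0.2308]
tool_rot: [0.628, 0.779, 0.0, -0.0]
ft_force: [0.1, -1.3, -1.3]
width: 0.0217
finger_force: 0.0
```

```bash
cat >> h.py <<'E'
from scipy.spatial.transform import Rotation as Ro
def wrist():
    st=get_state(); s=snapshot('wrist'); T=np.eye(4);T[:3,:3]=Ro.from_quat(st['tool_rot']).as_matrix();T[:3,3]=st['tcp_pos']
    M=np.linalg.inv(T@s['hand_eye']); s['R']=M[:3,:3];s['t']=M[:3,3]; return s
E
python3 - <<'E'
from h import *
import pickle
s=wrist();pickle.dump(s,open('w.pkl','wb'));save('w1',s['image']);st=get_state()
print(st['tcp_pos'],st['width'],st['tool_rot'],st['ft_force'],st['time_s'],-s['R'].T@s['t'],s['R'][2])
E
```

```text
[ 0.56968137 -0.10587547  0.23083156] 0.021313450215218466 [ 6.28887218e-01  7.77496468e-01 -1.43240138e-04 -2.98293214e-04] [-0.40265259 -0.67926399  0.01521644] 1.525 [ 0.55351036 -0.02654122  0.37360408] [ 0.06724782 -0.30516407 -0.94992243]
```

View pics/w1.png

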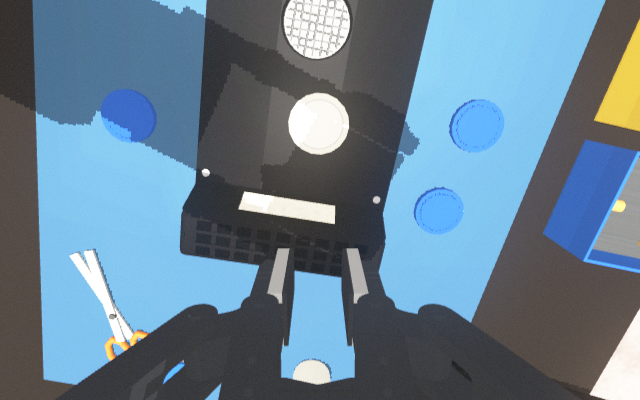

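The wrist view shows the cassette at (319,124), the seat at (317,23) and the hump screws at (206,173) and (376,200). I'll measure from this picture.

Run:
```python
from h import *
import pickle
s=pickle.load(open('w.pkl','rb'));im=s['image'];g=cv2.cvtColor(im,cv2.COLOR_RGB2GRAY)
def ell(x0,x1,y0,y1,th):
    m=(g[y0:y1,x0:x1]>th).astype(np.uint8); m=cv2.morphologyEx(m,cv2.MORPH_CLOSE,np.ones((5,5)))
    cs,_=cv2.findContours(m,cv2.RETR_EXTERNAL,cv2.CHAIN_APPROX_NONE);c=max(cs,key=cv2.contourArea)
    p=cv2.convexHull(c)[:,0]+[x0,y0]
    return p
def circ(p,z):
    q=np.array([onz(s,u,z)[:2] for u in p]);(c,r)=cv2.minEnclosingCircle(q.astype(np.float32));
    A=np.c_[2*q,np.ones(len(q))];k=np.linalg.lstsq(A,(q**2).sum(1),rcond=None)[0]
    return k[:2],np.sqrt(k[2]+k[:2]@k[:2]),c,r
for th in(150,190): print(th,'cass',circ(ell(270,370,85,165,th),.056))
p=ell(270,365,0,75,150);p=p[p[:,1]>2];print(p[:,0].min(),p[:,0].max(),p[:,1].max());print('seat',circ(p,.044))
a,b=onz(s,(206,173),.05),onz(s,(376,200),.05);print(a,b,np.degrees(np.arctan2(*(b-a)[1::-1])))
m=((g>150)&(np.indices(g.shape)[0]<0)).astype(np.uint8)
```

```text
150 cass (array([ 0.56247882, -0.06336318]), np.float64(0.026763325366318313), (0.5624735951423645, -0.0632702186703682), 0.027095774188637733)
190 cass (array([ 0.56249391, -0.06329888]), np.float64(0.02663941321371795), (0.5626269578933716, -0.063348188996315), 0.026938525959849358)
284 349 58
seat (array([0.54357861, 0.01664859]), np.float64(0.027656820982198082), (0.5437015295028687, 0.016534971073269844), 0.027868792414665222)
[ 0.46980585 -0.13044775  0.05      ] [ 0.6321584  -0.12251699  0.05      ] 2.7966178949994442
```

Emit:
{"method": "arm_command", "body": {
  "series": [
    {"delta_pos": [4, -1, -50], "twist": 1.2},
    {"delta_pos": [0, 0, -50], "twist": 0},
    {"delta_pos": [0, 0, -50], "twist": 0},
    {"delta_pos": [0, 0, -15], "twist": 0},
    {"delta_pos": [0, 0, -5], "twist": 0}
  ]
}}

```text
time_s: 2.15
tcp_pos: [0.5732, -0.1091, 0.0615]
tool_rot: [0.622, 0.783, -0.0, -0.0]
ft_force: [0.1, 0.6, 0.3]
width: 0.0215
finger_force: 0.0
```

Emit:
{"method": "arm_command", "body": {
  "series": [
    {"delta_pos": [0, 0, -3], "twist": 0},
    {"delta_pos": [0, 0, -2], "twist": 0},
    {"delta_pos": [0, 0, 0], "twist": 0}
  ]
}}

```text
time_s: 2.52
tcp_pos: [0.5736, -0.1085, 0.057]
tool_rot: [0.622, 0.783, 0.0, 0.001]
ft_force: [-1.9, 0.5, 0.9]
width: 0.0216
finger_force: 0.0
```

Run:
```python
from h import *
s=wrist();save('w2',s['image']);st=get_state()
print(st['tcp_pos'],st['width'],st['ft_force'],st['time_s'])
```

```text
[ 0.57353326 -0.10844918  0.0568906 ] 0.0215626496653243 [ 0.28963452 -0.56172903 -0.79517724] 2.575
```

View pics/w2.png

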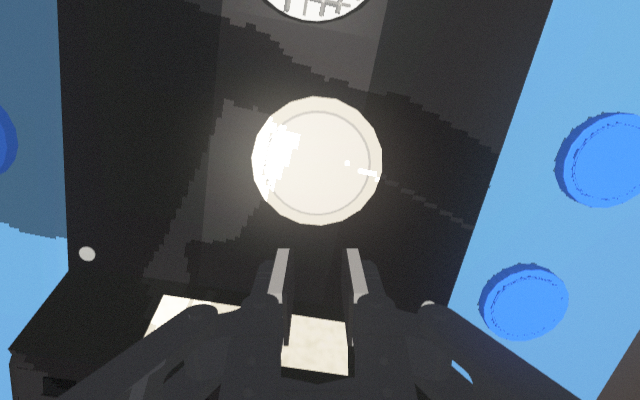

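The cassette at (317,161) lines up with the fingers, whose midpoint is at column 318, and with the seat at column 316. Next I feel for the deck.

Emit:
{"method": "arm_command", "body": {
  "series": [
    {"delta_pos": [0, 0, -2], "twist": 0},
    {"delta_pos": [0, 0, -1], "twist": 0},
    {"delta_pos": [0, 0, 0], "twist": 0}
  ]
}}

```text
time_s: 2.95
tcp_pos: [0.5732, -0.1084, 0.0532]
tool_rot: [0.622, 0.783, -0.0, -0.0]
ft_force: [0.7, 0.2, -0.1]
width: 0.0213
finger_force: 0.0
```

Emit:
{"method": "arm_command", "body": {
  "series": [
    {"delta_pos": [0, 0, -1], "twist": 0},
    {"delta_pos": [0, 0, 0], "twist": 0}
  ]
}}

```text
time_s: 3.2
tcp_pos: [0.5732, -0.1084, 0.0522]
tool_rot: [0.622, 0.783, -0.0, -0.0]
ft_force: [-0.1, 0.4, 0.2]
width: 0.0212
finger_force: 0.0
```

Emit:
{"method": "arm_command", "body": {
  "series": [
    {"delta_pos": [0, 0, -1], "twist": 0},
    {"delta_pos": [0, 0, 0], "twist": 0}
  ]
}}

```text
time_s: 3.45
tcp_pos: [0.5733, -0.1084, 0.0521]
tool_rot: [0.622, 0.783, 0.0, 0.0]
ft_force: [-3.7, 1.4, 16.7]
width: 0.0212
finger_force: 7.9
```

Contact is at TCP z ≈ 0.052. I raise the tips clear of the deck and start the push.

Emit:
{"method": "arm_command", "body": {
  "series": [
    {"delta_pos": [0, 0, 4], "twist": 0},
    {"delta_pos": [-1, 4, 0], "twist": 0},
    {"delta_pos": [-1, 4, 0], "twist": 0},
    {"delta_pos": [-1.1, 5, 0], "twist": 0},
    {"delta_pos": [-1.1, 5, 0], "twist": 0}
  ]
}}

```text
time_s: 4.08
tcp_pos: [0.5689, -0.0899, 0.0552]
tool_rot: [0.622, 0.783, -0.0, -0.0]
ft_force: [0.1, -0.9, 0.2]
width: 0.0214
finger_force: 0.0
```

Emit:
{"method": "arm_command", "body": {
  "series": [
    {"delta_pos": [-1.2, 5, 0], "twist": 0},
    {"delta_pos": [-1.2, 5, 0], "twist": 0},
    {"delta_pos": [-1.2, 5, 0], "twist": 0},
    {"delta_pos": [-1.2, 5, 0], "twist": 0},
    {"delta_pos": [-1.2, 5, 0], "twist": 0}
  ]
}}

```text
time_s: 4.7
tcp_pos: [0.5629, -0.0651, 0.0553]
tool_rot: [0.622, 0.783, -0.0, -0.0]
ft_force: [-0.4, -0.5, 0.4]
width: 0.0215
finger_force: 0.0
```

Emit:
{"method": "arm_command", "body": {
  "series": [
    {"delta_pos": [-1.2, 5, 0], "twist": 0},
    {"delta_pos": [-1.2, 5, 0], "twist": 0},
    {"delta_pos": [-1.2, 5, 0], "twist": 0},
    {"delta_pos": [-1.2, 5, 0], "twist": 0},
    {"delta_pos": [0, 0, 0], "twist": 0}
  ]
}}

```text
time_s: 5.32
tcp_pos: [0.5581, -0.045, 0.0553]
tool_rot: [0.622, 0.783, -0.0, -0.0]
ft_force: [0.5, 0.2, -0.1]
width: 0.0214
finger_force: 0.0
```

```bash
cat >> h.py <<'E'
def circs(s,z,box,th):
    x0,x1,y0,y1=box;g=cv2.cvtColor(s['image'],cv2.COLOR_RGB2GRAY)
    m=cv2.morphologyEx((g[y0:y1,x0:x1]>th).astype(np.uint8),cv2.MORPH_OPEN,np.ones((5,5)))
    cs,_=cv2.findContours(m,cv2.RETR_EXTERNAL,cv2.CHAIN_APPROX_NONE)
    for c in cs:
        if cv2.contourArea(c)<800: continue
        p=cv2.convexHull(c)[:,0]+[x0,y0]
        q=np.array([onz(s,u,z)[:2] for u in p]);k=np.linalg.lstsq(np.c_[2*q,np.ones(len(q))],(q**2).sum(1),rcond=None)[0]
        print(p.min(0),p.max(0),k[:2],np.sqrt(k[2]+k[:2]@k[:2]))
E
python3 - <<'E'
from h import *
s=wrist();save('w3',s['image']);st=get_state()
print(st['tcp_pos'],st['width'],st['ft_force'],st['time_s'])
circs(s,.057,(200,440,0,244),150)
E
```

```text
[ 0.55823479 -0.04525309  0.05528607] 0.02137134688995519 [ 0.98390656 -0.58858186  0.53443803] 5.375
[253 121] [381 243] [ 0.54875115 -0.01009165] 0.02775469478813586
[274  49] [375  94] [0.54243971 0.02837652] 0.01675858805713848
[300   0] [439  30] [0.55359232 0.05964103] 0.02367981107694825
```

View pics/w3.png

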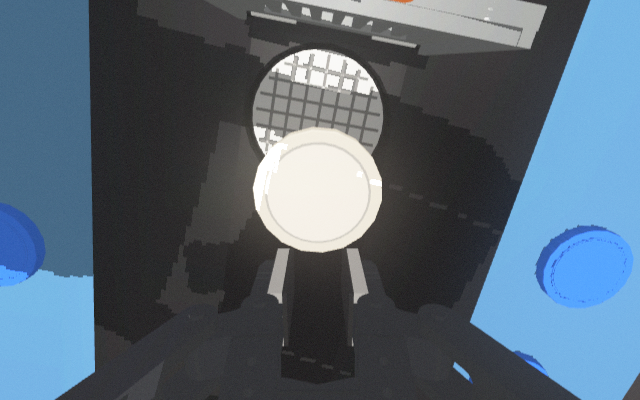

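The cassette at (318,190) is centred on the seat rim, which spans columns 250–386. About 27 mm remain, so I go slower.

Emit:
{"method": "arm_command", "body": {
  "series": [
    {"delta_pos": [-0.9, 4, 0], "twist": 0},
    {"delta_pos": [-0.9, 4, 0], "twist": 0},
    {"delta_pos": [-0.9, 4, 0], "twist": 0},
    {"delta_pos": [-0.9, 4, 0], "twist": 0},
    {"delta_pos": [-0.7, 3, 0], "twist": 0}
  ]
}}

```text
time_s: 6.0
tcp_pos: [0.5539, -0.0261, 0.0553]
tool_rot: [0.622, 0.783, -0.0, -0.0]
ft_force: [0.1, -0.9, 0.9]
width: 0.0211
finger_force: 0.1
```

Emit:
{"method": "arm_command", "body": {
  "series": [
    {"delta_pos": [-0.5, 2, 0], "twist": 0},
    {"delta_pos": [-0.5, 2, 0], "twist": 0},
    {"delta_pos": [-0.3, 1.5, 0], "twist": 0},
    {"delta_pos": [0, 0, 0], "twist": 0}
  ]
}}

```text
time_s: 6.5
tcp_pos: [0.5526, -0.0208, 0.0553]
tool_rot: [0.622, 0.783, -0.0, -0.0]
ft_force: [-0.3, 0.5, 1.1]
width: 0.0214
finger_force: 0.0
```

Run:
```python
from h import *
s=wrist();save('w4',s['image'][:300]);st=get_state()
print(st['tcp_pos'],st['width'],st['ft_force'],st['time_s'])
circs(s,.051,(200,440,80,244),150)
```

```text
[ 0.55265987 -0.02091557  0.05529596] 0.021454877906386515 [ 0.30550333 -0.64330896 -0.70434276] 6.55
[254 139] [380 243] [0.54413718 0.01054896] 0.028065972587495044
[290 116] [407 146] [0.55111407 0.04290412] 0.021040476112171375
```

View pics/w4.png

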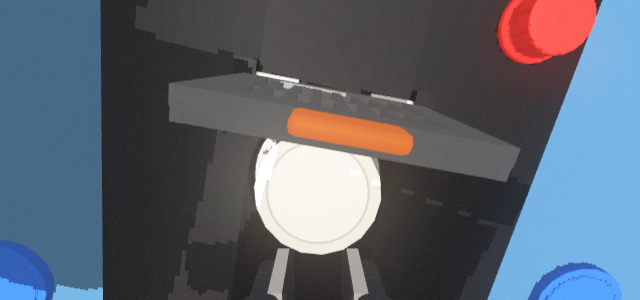

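The cassette at (317,190) still rides against the fingertips. The upright cover now hides the far part of the seat. I'll nudge a few more millimetres.

Emit:
{"method": "arm_command", "body": {
  "series": [
    {"delta_pos": [-0.2, 1, 0], "twist": 0},
    {"delta_pos": [-0.2, 1, 0], "twist": 0},
    {"delta_pos": [-0.2, 1, 0], "twist": 0},
    {"delta_pos": [0, 0, 0], "twist": 0}
  ]
}}

```text
time_s: 7.05
tcp_pos: [0.552, -0.0178, 0.0553]
tool_rot: [0.622, 0.783, -0.0, 0.0]
ft_force: [0.9, 0.0, 0.5]
width: 0.0215
finger_force: 0.0
```

Run:
```python
from h import *
s=wrist();save('w5',s['image'][:300]);st=get_state()
print(st['tcp_pos'],st['width'],st['ft_force'],st['time_s'])
circs(s,.051,(200,440,80,250),150)
g=cv2.cvtColor(s['image'],cv2.COLOR_RGB2GRAY);print([int(v) for v in g[225:275:2,318]])
```

```text
[ 0.55202685 -0.01786528  0.05527311] 0.02147195138038158 [-0.67360116 -0.36149517 -0.04615175] 7.1
[255 153] [378 247] [0.54377343 0.013168  ] 0.025777937014948897
[287 125] [410 171] [0.55287948 0.02962468] 0.02244913989679402
[252, 253, 252, 253, 252, 252, 237, 250, 251, 250, 250, 177, 77, 76, 77, 70, 73, 71, 68, 67, 67, 68, 62, 63, 64]
```

Emit:
{"method": "arm_command", "body": {
  "series": [
    {"delta_pos": [-0.2, 1, 0], "twist": 0},
    {"delta_pos": [-0.2, 1, 0], "twist": 0},
    {"delta_pos": [0, 0, 0], "twist": 0}
  ]
}}

```text
time_s: 7.48
tcp_pos: [0.5516, -0.0158, 0.0553]
tool_rot: [0.622, 0.783, 0.0, -0.0]
ft_force: [0.3, 0.7, -0.1]
width: 0.0211
finger_force: 0.0
```

Run:
```python
from h import *
s=wrist();save('w6',s['image'][:300]);st=get_state()
print(st['tcp_pos'],st['width'],st['ft_force'],st['time_s'])
circs(s,.051,(200,440,80,260),150)
g=cv2.cvtColor(s['image'],cv2.COLOR_RGB2GRAY);print([int(v) for v in g[225:275:2,318]])
```

```text
[ 0.55161742 -0.01586284  0.05528155] 0.021288750402916255 [-0.38509048 -0.43833117 -0.7614716 ] 7.525
[255 163] [378 251] [0.54376855 0.01333343] 0.025827117013564715
[287 136] [409 182] [0.5533431  0.02875062] 0.023401161289172565
[252, 253, 252, 252, 252, 252, 252, 252, 238, 251, 251, 251, 250, 181, 79, 74, 74, 75, 69, 71, 69, 67, 67, 60, 63]
```

View pics/w6.png

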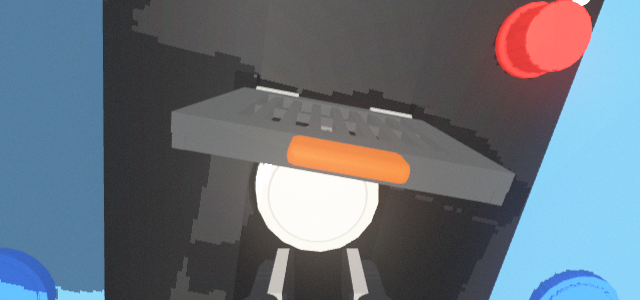

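The disc stayed put in the world during the last 2 mm and looks lower (123 px wide versus 128), so it seems to have dropped. I back off to check.

Emit:
{"method": "arm_command", "body": {
  "series": [
    {"delta_pos": [2.3, -10, 0], "twist": 0},
    {"delta_pos": [4.6, -20, 10], "twist": 0},
    {"delta_pos": [4.6, -20, 30], "twist": 0},
    {"delta_pos": [0, 0, 0], "twist": 0}
  ]
}}

```text
time_s: 8.02
tcp_pos: [0.5652, -0.0687, 0.0978]
tool_rot: [0.623, 0.783, 0.001, 0.002]
ft_force: [-0.2, 0.2, -0.9]
width: 0.0211
finger_force: 0.0
```

Run:
```python
from h import *
s=wrist();save('w7',s['image']);st=get_state()
print(st['tcp_pos'],st['ft_force'],st['time_s'])
circs(s,.051,(200,440,20,244),150)
```

```text
[ 0.56414688 -0.06770818  0.09655176] [-0.36503985 -0.30998751 -0.66628401] 8.075
[261  20] [367 118] [0.54388322 0.01579596] 0.02706399269426629
```

View pics/w7.png

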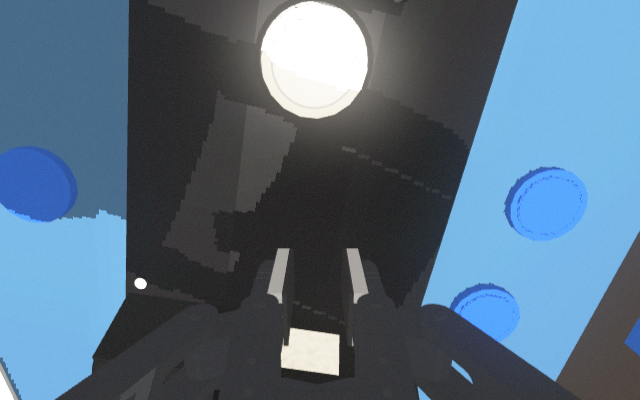

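The disc at (315,58) sits inside the dark rim with no side wall showing, centred at (0.544, 0.016), which is the measured seat centre, so it is home. Next I go over the cover with the fingers shut.

Emit:
{"method": "arm_command", "body": {
  "series": [
    {"delta_pos": [0, 0, 55], "twist": -5},
    {"delta_pos": [0, 0, 55], "twist": -5.3},
    {"delta_pos": [-8, 54, 0], "twist": 0},
    {"delta_pos": [-8, 54, 0], "twist": 0},
    {"delta_pos": [-8, 53, 0], "twist": 0}
  ],
  "fingers": 1
}}

```text
time_s: 8.7
tcp_pos: [0.5385, 0.0964, 0.205]
tool_rot: [0.69, 0.724, -0.0, -0.0]
ft_force: [0.3, 0.2, -1.0]
width: 0.0
finger_force: 0.0
```

Emit:
{"method": "arm_command", "body": {
  "series": [
    {"delta_pos": [0, 0, 0], "twist": 0},
    {"delta_pos": [0, 0, -50], "twist": 0},
    {"delta_pos": [0, 0, -42], "twist": 0},
    {"delta_pos": [0, 0, 0], "twist": 0}
  ]
}}

```text
time_s: 9.2
tcp_pos: [0.5372, 0.0943, 0.1109]
tool_rot: [0.69, 0.724, -0.002, -0.002]
ft_force: [-0.3, 0.4, 0.9]
width: 0.0001
finger_force: 0.0
```

Run:
```python
from h import *
st=get_state();print(st['tcp_pos'],st['width'],st['ft_force'],st['time_s'])
s=snapshot('scene');t=snapshot('side')
for q in (s,t):
    h=cv2.cvtColor(q['image'],cv2.COLOR_RGB2HSV);u,v=proj(q,(.542,.052,.13)).astype(int)
    x0,y0=max(u-50,0),max(v-50,0);k=h[y0:v+50,x0:u+50]
    m=(k[...,0]>5)&(k[...,0]<18)&(k[...,1]>150)&(k[...,2]>120)
    yy,xx=np.nonzero(m);print((u,v),m.sum(),xx.mean()+x0 if m.any() else None,yy.mean()+y0 if m.any() else None)
    if m.any(): 
        c=(xx.mean()+x0,yy.mean()+y0);print([onz(q,c,z) for z in(.125,.13,.135)])
a=cv2.resize(s['image'][140:260,250:400],None,fx=2.6,fy=2.6);b=cv2.resize(t['image'][140:260,250:400],None,fx=2.6,fy=2.6)
save('pair',np.hstack([a,b]))
```

```text
[0.53720968 0.09427002 0.11086817] 0.00010818957488444428 [-0.34231544  0.40929148  0.86405865] 9.2
(np.int64(338), np.int64(189)) 26 338.5 188.5
[array([0.53378469, 0.05649662, 0.125     ]), array([0.53916429, 0.05338647, 0.13      ]), array([0.54454389, 0.05027632, 0.135     ])]
(np.int64(310), np.int64(188)) 0 None None
```

Emit:
{"method": "arm_command", "body": {
  "series": [
    {"delta_pos": [1, -10, 0], "twist": 0},
    {"delta_pos": [1, -10, 0], "twist": 0},
    {"delta_pos": [0.5, -9, 0], "twist": 0},
    {"delta_pos": [0.4, -7.4, -0.5], "twist": 0},
    {"delta_pos": [0.4, -7.4, -0.9], "twist": 0}
  ]
}}

```text
time_s: 9.93
tcp_pos: [0.5426, 0.0508, 0.112]
tool_rot: [0.69, 0.724, 0.0, 0.0]
ft_force: [-0.1, 1.0, 0.3]
width: 0.0001
finger_force: 0.5
```

Emit:
{"method": "arm_command", "body": {
  "series": [
    {"delta_pos": [0.4, -7.2, -2.1], "twist": 0},
    {"delta_pos": [0.4, -6.8, -3.1], "twist": 0},
    {"delta_pos": [0.3, -6.4, -3.9], "twist": 0},
    {"delta_pos": [0.3, -5.7, -4.8], "twist": 0},
    {"delta_pos": [0, 0, 0], "twist": 0}
  ]
}}

```text
time_s: 10.55
tcp_pos: [0.5436, 0.0248, 0.0975]
tool_rot: [0.69, 0.724, -0.0, -0.0]
ft_force: [-0.6, -0.1, 0.3]
width: 0.0001
finger_force: 0.0
```

Run:
```python
from h import *
s=snapshot('scene');t=snapshot('side')
a=cv2.resize(s['image'][140:260,250:400],None,fx=2.6,fy=2.6,interpolation=cv2.INTER_CUBIC);b=cv2.resize(t['image'][140:260,250:400],None,fx=2.6,fy=2.6,interpolation=cv2.INTER_CUBIC)
save('pair2',np.hstack([a,b]))
q=s;h=cv2.cvtColor(q['image'],cv2.COLOR_RGB2HSV);k=h[170:240,290:370]
m=(k[...,0]>5)&(k[...,0]<18)&(k[...,1]>150)&(k[...,2]>120);yy,xx=np.nonzero(m);print(m.sum(),xx.mean()+290,yy.mean()+170)
print('expect tab',[(a,proj(s,(.542+.0497*.076*np.cos(np.radians(a)),.052-.076*np.cos(np.radians(a)),.057+.076*np.sin(np.radians(a))))) for a in(60,50,45,40,20,0)])
```

```text
20 320.0 201.9
expect tab [(60, array([324.95000203, 196.42921859])), (50, array([321.00326764, 200.23639556])), (45, array([319.22728471, 202.27860413])), (40, array([317.60390767, 204.38865149])), (20, array([312.88183241, 213.12116858])), (0, array([311.34537272, 221.41272853]))]
```

The cover is at about 47°, tracking the plan. I continue the arc.

Emit:
{"method": "arm_command", "body": {
  "series": [
    {"delta_pos": [0.3, -5.2, -5.3], "twist": 0},
    {"delta_pos": [0.2, -4.3, -6.2], "twist": 0},
    {"delta_pos": [0.2, -3.7, -6.5], "twist": 0},
    {"delta_pos": [0.1, -2.4, -7], "twist": 0},
    {"delta_pos": [0.1, -1.4, -5], "twist": 0}
  ]
}}

```text
time_s: 11.28
tcp_pos: [0.5447, 0.008, 0.0674]
tool_rot: [0.69, 0.724, -0.0, -0.0]
ft_force: [0.4, 0.1, 0.9]
width: 0.0002
finger_force: 0.4
```

Emit:
{"method": "arm_command", "body": {
  "series": [
    {"delta_pos": [0, -0.7, -4], "twist": 0},
    {"delta_pos": [0, 0, -2], "twist": 0},
    {"delta_pos": [0, 0, 0], "twist": 0}
  ]
}}

```text
time_s: 11.65
tcp_pos: [0.5446, 0.0076, 0.0619]
tool_rot: [0.69, 0.724, -0.0, -0.0]
ft_force: [0.0, 0.0, 0.7]
width: 0.0001
finger_force: 0.0
```

Emit:
{"method": "arm_command", "body": {
  "series": [
    {"delta_pos": [0, 0, -1.5], "twist": 0},
    {"delta_pos": [0, 0, -1], "twist": 0},
    {"delta_pos": [0, 0, 0], "twist": 0}
  ]
}}

```text
time_s: 12.02
tcp_pos: [0.5447, 0.0075, 0.0594]
tool_rot: [0.69, 0.724, -0.0, -0.0]
ft_force: [-0.5, 0.8, 0.4]
width: 0.0001
finger_force: 0.0
```

Emit:
{"method": "arm_command", "body": {
  "series": [
    {"delta_pos": [0, 0, -1], "twist": 0},
    {"delta_pos": [0, 0, -0.5], "twist": 0},
    {"delta_pos": [0, 0, 0], "twist": 0}
  ]
}}

```text
time_s: 12.4
tcp_pos: [0.5449, 0.0075, 0.0586]
tool_rot: [0.69, 0.724, 0.0, 0.0]
ft_force: [-3.3, 0.2, 15.2]
width: -0.0
finger_force: 7.7
```

Emit:
{"method": "arm_command", "body": {
  "series": [
    {"delta_pos": [0, 0, -0.7], "twist": 0},
    {"delta_pos": [0, 0, 0], "twist": 0}
  ]
}}

```text
time_s: 12.65
tcp_pos: [0.545, 0.0075, 0.0584]
tool_rot: [0.69, 0.724, 0.0, 0.0]
ft_force: [-5.4, -0.1, 25.7]
width: -0.0001
finger_force: 12.6
```

Emit:
{"method": "arm_command", "body": {
  "series": [
    {"delta_pos": [0, 0, -0.7], "twist": 0},
    {"delta_pos": [0, 0, 0], "twist": 0}
  ]
}}

```text
time_s: 12.9
tcp_pos: [0.545, 0.0075, 0.0582]
tool_rot: [0.69, 0.724, 0.0, 0.001]
ft_force: [-8.7, -0.2, 34.9]
width: -0.0001
finger_force: 17.4
```

Firm stop at about 0.058, the shut height. I lift straight off and go clear.

Emit:
{"method": "arm_command", "body": {
  "series": [
    {"delta_pos": [0, 0, 3], "twist": 0},
    {"delta_pos": [0, 0, 20], "twist": 0},
    {"delta_pos": [0, 0, 50], "twist": 0},
    {"delta_pos": [0, -40, 45], "twist": 0},
    {"delta_pos": [0, -40, 0], "twist": 0}
  ]
}}

```text
time_s: 13.52
tcp_pos: [0.5465, -0.0736, 0.178]
tool_rot: [0.689, 0.725, 0.002, 0.003]
ft_force: [-0.1, -0.5, -0.6]
width: 0.0001
finger_force: 0.0
```

Emit:
{"method": "arm_command", "body": {
  "series": [
    {"delta_pos": [0, -20, 0], "twist": 0},
    {"delta_pos": [0, 0, 0], "twist": 0}
  ]
}}

```text
time_s: 13.78
tcp_pos: [0.5444, -0.0932, 0.174]
tool_rot: [0.69, 0.724, -0.0, -0.0]
ft_force: [-1.2, 0.4, -0.2]
width: 0.0001
finger_force: 0.0
```

Run:
```python
from h import *
st=get_state();print(st['tcp_pos'],st['ft_force'],st['time_s'])
w=wrist();s=snapshot('scene');t=snapshot('side')
for q in(w,s):
    h=cv2.cvtColor(q['image'],cv2.COLOR_RGB2HSV);u,v=proj(q,(.5455,-.024,.057));x0,y0=int(max(u-40,0)),int(max(v-40,0));k=h[y0:y0+80,x0:x0+80]
    m=(k[...,0]>5)&(k[...,0]<18)&(k[...,1]>150)&(k[...,2]>120);yy,xx=np.nonzero(m)
    c=(xx.mean()+x0,yy.mean()+y0) if m.any() else None;print((u,v),m.sum(),c,c and onz(q,c,.057))
def red(q):
    h=cv2.cvtColor(q['image'],cv2.COLOR_RGB2HSV);u,v=proj(q,(.607,.0947,.06)).astype(int);k=h[v-15:v+15,u-15:u+15]
    m=((k[...,0]<5)|(k[...,0]>174))&(k[...,1]>150)&(k[...,2]>80);yy,xx=np.nonzero(m);return xx.mean()+u-15,yy.mean()+v-15
print('red',red(s),red(t))
u,v=proj(w,(.544,.016,.057)).astype(int);x0=max(u-110,0);y0=max(v-110,0)
a=cv2.resize(w['image'][y0:y0+220,x0:x0+220],(396,396),interpolation=cv2.INTER_CUBIC)
b=cv2.resize(s['image'][175:285,245:355],(396,396),interpolation=cv2.INTER_CUBIC)
save('final',np.hstack([a,b]))
```

```text
[ 0.54440789 -0.09322538  0.17401418] [-1.19479955  0.42144758 -0.15708947] 13.775
(np.float64(323.7828861640961), np.float64(94.29866393374209)) 188 (np.float64(322.97340425531917), np.float64(97.07978723404256)) [ 0.54503139 -0.02590483  0.057     ]
(np.float64(311.2977267996182), np.float64(221.34349216486217)) 27 (np.float64(312.0740740740741), np.float64(221.0)) [ 0.54523204 -0.02173142  0.057     ]
red (np.float64(365.25454545454545), np.float64(221.53636363636363)) (np.float64(279.47474747474746), np.float64(213.7070707070707))
```

View pics/final.png

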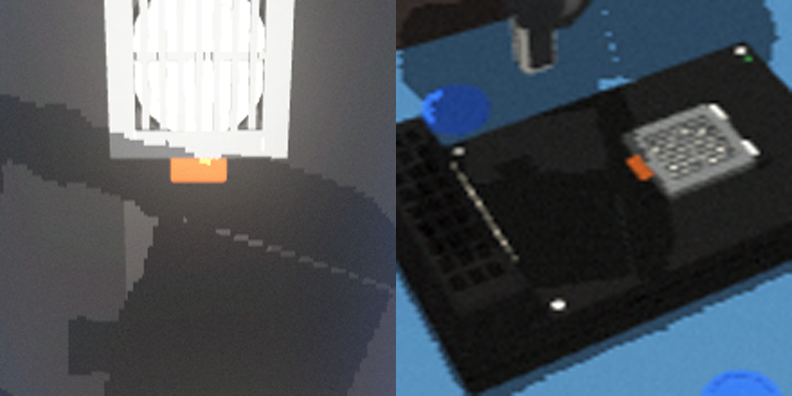

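The final view shows the cover flat over the seat, with the white cassette centred beneath the grille. The tab matches the shut position in both views: left panel (198,170), scene (312,221). The dust cap pixels haven't changed.

```bash
python3 -c "
from cell import finish_job
print(finish_job())"
```

```text
the job is handed in; nothing more can be done
None
```

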